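# Push the offcut through the flap of the offcut box

### The job

Push the stepped laminated block steadily across the saw table and in through the hanging flap of the plywood offcut box until it is wholly inside, then withdraw so that the flap swings fully shut behind it. Only slide the block: never lift, tip or fling it, and leave the three sawn plugs standing where they are.

Things in the scene. Friction and masses are not known exactly. Their poses are not given: they have to be found in the camera images.
- block_center (a point): Loose stepped (half-lapped) block of striped laminated wood, 140 mm along x, 90 mm along y, 0.2 kg (varies), flat on the table: raised front part 55 mm long, 34 mm high with white paper top (x = 15 to 70 mm of this point), low tail 15 mm high (x = -70 to 15 mm). Point: middle of the footprint, 7.5 mm up. x points roughly (12 degrees) into the box; tail towards the robot.
- box_mouth (a point): Point on the table in the mouth of the fixed plywood box, under the middle of the shut flap's lower edge; x level into the box, y left, z up. Side walls 12 mm thick, inner faces at y = +-85 mm, 60 mm high, x = 0 to 250 mm; from x = 14 to 84 mm they rise to 195 mm to carry the flap's rod. Back wall 60 mm high, inner face x = 238 mm. No roof, floor or sill: the block slides on the table.
- flap_edge (a point): Middle of the lower edge of the aluminium flap, a plate 164 mm wide, 160 mm long, 4 mm thick, hung from a steel rod (8 mm, along y at x = 25 mm of box_mouth, 180 mm up). Shut, it leans 9 degrees, lower edge towards the robot at x = 0 (+-3 mm), 22 mm above the table. A dark counterweight bar (14 mm by 150 mm) stands 55 mm behind the rod and moves with the flap.
- flap (a joint): Angle of the flap, rad: 0 shut against its stop, up to 1.3 swung into the box. Opens only inwards (lower edge away from the robot) with under 1.5 N at the edge, and swings shut by its own weight (0.25 kg with its bar). The block's raised part pushes it open (to about 0.6) and lets it drop once its rear step is past x = 92 mm of box_mouth; the shut flap clears the tail.
- plug_tall_center (a point): Bystander: centre of a loose upright round plug of striped wood, 46 mm diameter, 95 mm high. To be left alone.
- plug_short_center (a point): Bystander: centre of a loose upright round plug of striped wood, 56 mm diameter, 70 mm high. To be left alone.
- plug_oval_center (a point): Bystander: centre of a loose upright oval plug of striped wood, 48 mm by 80 mm (long along its y), 85 mm high. To be left alone.
Things that resemble listed ones, but are neither listed nor needed, are in the scene too. What is shaped like the part that bears block_center but red or turquoise is not meant.

How it is judged:
On the way, in this order (a step that is already met when the one before it is completed fails the run):
1. the block is in the mouth and the flap is pushed open over it (value of joint flap above 0.3 rad and x of block_center in the frame of box_mouth between -0.02 and 0.068 m), for 0.05 s.
2. the block is wholly past the flap, inside the box (x of block_center in the frame of box_mouth above 0.072 m), for 0.1 s.
At the end, for the whole second after the job is handed in: The block lies flat on the table inside the box (its centre at least 72 mm past where the lower edge of the shut flap hangs), the flap hangs shut (within 0.05 rad), and no plug has moved 20 mm or more (x of block_center in the frame of box_mouth between 0.072 and 0.2 m and y of block_center in the frame of box_mouth between -0.05 and 0.05 m and height (world z) of block_center below 0.015 m and angle between block_center's own z axis and vertical below 0.1 rad and value of joint flap below 0.05 rad and distance of each of plug_tall_center, plug_short_center, plug_oval_center from where it was at the start of the episode below 0.02 m); the robot touches nothing.
It fails at once if the block is lifted (its centre more than 15 mm above where it slides) (height (world z) of block_center above 0.0225 m).
It fails at once if the block is tipped (more than 0.25 rad) (angle between block_center's own z axis and vertical above 0.25 rad).
It fails at once if the block is flung (faster than 0.6 m/s) (linear speed of block above 0.6 m/s).
It fails at once if a plug is knocked or moved 20 mm (distance of any of plug_tall_center, plug_short_center, plug_oval_center from where it was at the start of the episode above 0.02 m).
It also fails if it takes over 40 s, if anything falls off the work surface, if the arm or the gripper's body presses on something with over 40 N, if the wrist force passes 120 N, or if a joint passes its speed limit or range.

### The arm

A 6-joint arm with a two-finger parallel gripper is mounted at the origin on the work surface. World frame = base frame: x ahead of the robot, y to its left, z up, the work surface at z = 0. Lengths are in m, angles in rad, forces in N, time in s.
With the tool pointing down it reaches from about 0.225 to 0.875 m from the base axis. Payload 3.4 kg.
Tool frame: the origin (TCP) lies at the very end of the fingers, on their centre line; the grasp point (between the pads) lies 19 mm behind it; z points along the fingers, y is the line along which they close (so a half turn about z gives the same grasp; the last joint's range is limited). The gripper opens to 85 mm and grips with 20 to 120 N. Pads are 22 mm wide; open, the fingers measure 114 mm over their backs; the gripper's body (76 mm by 85 mm) begins 54 mm behind the grasp point. The pads swing forward as they close: fully open they stand 13 mm farther back than shut.
Start: joints at [0.985, 0.276, 1.505, -0, 1.361, -0.121], TCP at [0.258, 0.514, 0.231] pointing down, gripper open.
Joint ranges: [-2.89, 2.89], [-0.75, 2.08], [0.22, 2.7], [-1.18, 4.32], [0.11, 2.71], [-2.7, 2.7]. Speed limits (rad/s): [2.57, 2.57, 3.14, 3.14, 3.14, 3.14].

### API

Orientations are given as a unit quaternion [x, y, z, w].
In Python, from workcell import * gives the robot as it stands.
- The arm moves only by the shell command python3 -m creep 'ROWS' [OPENING] [FORCE]. ROWS is JSON, a list of rows, each an object with "travel": the shift along the tool's x, y, z in units of 40 mm (1.0 is 40 mm), a list of three; "spin": the turn about the tool's z in units of 5 degrees (1.0 is 5 degrees). A call has 1 to 8 rows; each row shifts and turns the commanded pose from where the row before left it, along the tool's axes as they then stand; what a row does not reach is not made up. A row lasts 1/10 s, in which the tool goes at most 50 mm and 8.59 degrees, less where a joint would pass 70% of its speed; a pose out of reach is approached as far as the arm can. A call is refused whole if a number of a shift passes 1 or a number of a turn 1, either way. A call with a gripper value outside its range is refused whole. OPENING is the closure in counts, from 0 (fully open) to 255 (shut), set as the call begins (- or left out, the last holds). The fingers move at their own pace and stop on an object; FORCE is the grip in N (left out, the last holds). Time passes only in rows, so rows that do not move let the fingers close. It gives the time, the measured TCP pose, the force, the opening and the grip force at its end, in the units of the state.
- get_obs(): the state, without advancing time (a new reading comes with each control period).
- snapshot(name): name is "side" or "top" or "wrist"; returns (picture, depth): 420x560x3 uint8, red, green, blue; 420x560 float32, m along the optical axis (not along the pixel's ray), 0 where there is no reading.
- camera_info(name): a dict with "fx", "fy", "cx", "cy" (pixels), "pose" (4x4, takes a point from camera to world coordinates). Camera axes: x right, y down, z forward; pixel columns grow to the right and rows downward; lengths in m; the calibration is good to about 2 mm. A picture is of the moment at which its call begins: read the wrist's pose just before it. camera_info takes no time and is no camera call; for the wrist camera it gives the pose at the moment of the call.
- close_job(): hands the job in; it is judged then, once.
The state is a dict: "time_s": time; "joints": joint angles; "qvel": joint speeds; "joint_torque": joint torques, N m; "ee_pos": TCP position; "tool_rot": TCP orientation; "ft_force": force on the tool from outside, world axes, zero at the start; "torque": the same for the moment, N m; "finger_gap": finger opening in m; "gripper_force": force on a finger pad.
Only numpy, scipy, OpenCV 4.12 (cv2) and the standard library are available. Lean on these libraries where they do the work, as an engineer would, in place of code of your own. Each camera call takes 0.05 s, during which the arm holds its last target. There are 200 camera calls.

## Working session

There is one attempt and no reset: what is moved stays moved. The work goes in short steps, Python scripts to look and compute and a shell command to move; the robot and the scene stay as the last step left them, time stands still between calls to the robot, and variables do not carry over. Pictures are saved under pics/ and viewed, at most 10 in all, crops included, and the job is handed in when it is done.

```bash
ls; mkdir -p pics
python3 - <<'E'
from workcell import *
import cv2,numpy as np
for n in("top","side"):
    p,d=snapshot(n); cv2.imwrite(f"pics/{n}0.png",p[:,:,::-1]); np.savez(f"{n}0.npz",p=p,d=d)
    c=camera_info(n); print(n,c["fx"],c["cx"],c["cy"],np.round(c["pose"],3).tolist())
o=get_obs();print(o["time_s"],o["ee_pos"],o["tool_rot"],o["finger_gap"])
E
```

```text
pics
top 433.55928103079674 280.63595887507915 207.43845899597966 [[-0.022, -0.989, 0.148, 0.407], [-1.0, 0.024, 0.012, 0.087], [-0.015, -0.147, -0.989, 1.269], [0.0, 0.0, 0.0, 1.0]]
side 425.601998859347 283.860782762854 210.8905352335556 [[0.932, -0.26, 0.251, 0.264], [-0.361, -0.684, 0.634, -0.663], [0.007, -0.682, -0.732, 0.973], [0.0, 0.0, 0.0, 1.0]]
0.1 [0.25746948 0.51359733 0.2305349 ] [ 2.30313733e-01  9.73116079e-01 -7.76286534e-04 -2.81445625e-04] 0.08543841536721218
```

View pics/top0.png

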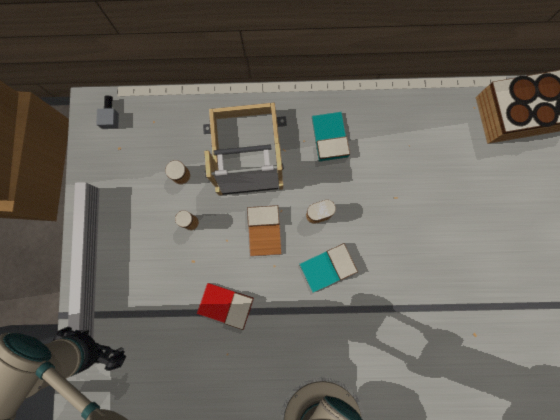

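View pics/side0.png

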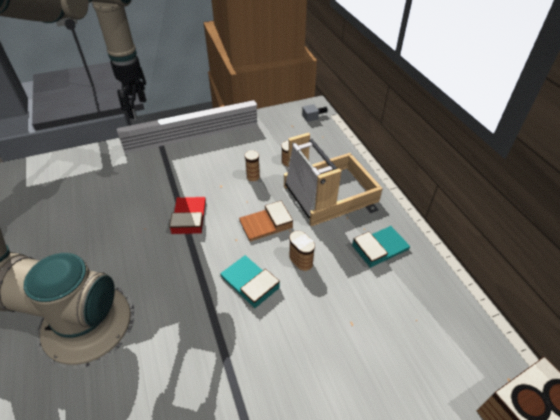

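Candidates for the block in the top view are the striped orange one at (264,230), the red one at (225,306), and turquoise ones at (328,268) and (331,135). I choose the striped orange one with the white top at (263,216), whose tail points towards the robot. The box is at (245,150), with its flap facing the robot at (249,182). The plugs are at (177,172), (186,219) and (321,211). Next I'll take a close crop and measure.

```bash
cat > h.py <<'E'
from workcell import *
import cv2,numpy as np
def cloud(d,c):
    v,u=np.mgrid[:d.shape[0],:d.shape[1]]
    P=np.stack([(u-c["cx"])/c["fx"]*d,(v-c["cy"])/c["fy"]*d,d],-1)
    T=np.array(c["pose"]);return P@T[:3,:3].T+T[:3,3]
def ray(uv,c,z):
    uv=np.asarray(uv,float).reshape(-1,2);T=np.array(c["pose"])
    r=np.c_[(uv[:,0]-c["cx"])/c["fx"],(uv[:,1]-c["cy"])/c["fy"],np.ones(len(uv))]@T[:3,:3].T
    return T[:3,3]+r*((z-T[2,3])/r[:,2])[:,None]
def rect(m,c,z):
    cs,_=cv2.findContours(m.astype(np.uint8),cv2.RETR_EXTERNAL,cv2.CHAIN_APPROX_NONE)
    k=max(cs,key=cv2.contourArea);w=ray(k,c,z)[:,:2].astype(np.float32)
    r=cv2.minAreaRect(w);return r,cv2.boxPoints(r)
E
python3 - <<'E'
from h import *
f=np.load("top0.npz");p,d=f["p"],f["d"];c=camera_info("top");W=cloud(d,c)
cv2.imwrite("pics/crop0.png",cv2.resize(p[90:270,160:350,::-1],None,fx=3.1,fy=3.1,interpolation=cv2.INTER_CUBIC))
hsv=cv2.cvtColor(p,cv2.COLOR_RGB2HSV)
def win(m,u0,v0,u1,v1):
    k=np.zeros_like(m);k[v0:v1,u0:u1]=m[v0:v1,u0:u1];return k
org=(hsv[...,1]>110)&(hsv[...,0]<20)
for nm,m,z in(("tail",win(org,240,222,290,262),.015),("white",win((hsv[...,1]>20)&(hsv[...,1]<110)&(hsv[...,2]>150),240,200,290,229),.034)):
    r,b=rect(m,c,z);print(nm,r,b.round(4).tolist(),m.sum(),np.median(W[m],0).round(4))
for nm,w in(("block",(240,200,290,262)),("p1",(163,155,192,186)),("p2",(174,208,200,232)),("p3",(302,198,338,226))):
    q=win(W[...,2]>.0 ,*w)
    zz=W[...,2]
    m=win((zz>.028)&(zz<.15),*w) if nm!="block" else win((zz>.027)&(zz<.05),*w)
    top=np.percentile(W[m][:,2],90); mt=m&(zz>top-.01)
    r,b=rect(mt,c,top);print(nm,"top",top.round(4),r)
zz=W[...,2];m=win((zz>.045)&(zz<.075),200,95,290,200)
X=W[m];print("box wall pts",len(X),np.median(X[:,2]))
r,b=rect(m,c,.06);print(r,b.round(4).tolist())
m=win((zz>.08)&(zz<.25),195,95,300,200);print("high",np.percentile(W[m],[2,50,98],axis=0).round(3))
E
```

```text
tail ((0.5018061399459839, 0.15104198455810547), (0.0863337442278862, 0.08896983414888382), 2.2635674476623535) [[0.4569000005722046, 0.19380000233650208], [0.4603999853134155, 0.10490000247955322], [0.5467000007629395, 0.10830000042915344], [0.5432000160217285, 0.1972000002861023]] 918 [0.5011 0.1504 0.0138]
white ((0.5704169869422913, 0.15446536242961884), (0.04992366209626198, 0.08486996591091156), 2.2256999015808105) [[0.5437999963760376, 0.19589999318122864], [0.5471000075340271, 0.11110000312328339], [0.597000002861023, 0.11299999803304672], [0.5936999917030334, 0.19779999554157257]] 512 [0.5704 0.1537 0.0335]
block top 0.0365 ((0.569299578666687, 0.15425747632980347), (0.056125786155462265, 0.0896555706858635), 2.2250990867614746)
p1 top 0.0724 ((0.7014988660812378, 0.3998209834098816), (0.05603158473968506, 0.051905784755945206), 43.958587646484375)
p2 top 0.0967 ((0.5595182180404663, 0.3688275218009949), (0.044347237795591354, 0.043895475566387177), 0.49314042925834656)
p3 top 0.0872 ((0.5748469233512878, -0.009131770581007004), (0.04724103584885597, 0.07865487784147263), 17.146167755126953)
box wall pts 997 0.05837361050554635
((0.7997884154319763, 0.20310336351394653), (0.18593834340572357, 0.193429097533226), 4.379274368286133) [[0.6996999979019165, 0.2924000024795532], [0.7145000100135803, 0.09960000216960907], [0.8999000191688538, 0.11379999667406082], [0.8851000070571899, 0.30660000443458557]]
high [[0.65  0.099 0.084]
 [0.668 0.2   0.179]
 [0.73  0.288 0.196]]
```

View pics/crop0.png

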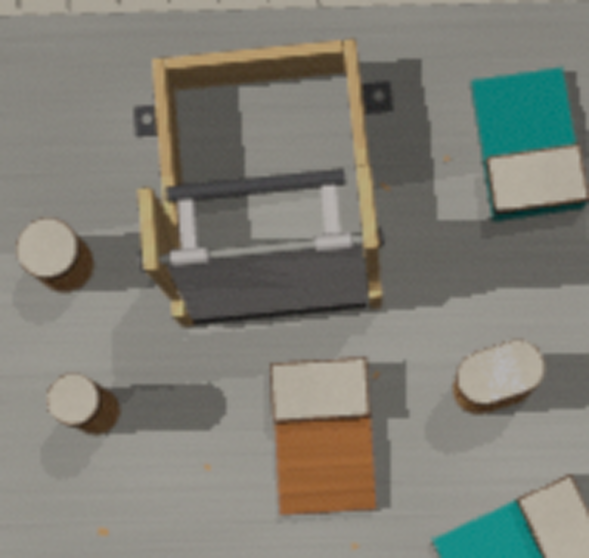

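The crop confirms the choice: the striped block has its white top at crop (320,390) and tail at (325,465). The box mouth is at crop (275,310). Block yaw is about 2.3° and box yaw about 4.4°, with the mouth at about (0.643, 0.191) and the block at (0.5285, 0.1525).

Plan: open the gripper with tool y along the push and push with the back of the leading finger (57 mm ahead of the TCP). That keeps the gripper body out of the rod.

```bash
python3 -m creep '[{"travel":[0,0,0],"spin":1},{"travel":[0,0,0],"spin":1},{"travel":[0,0,0],"spin":1},{"travel":[0,0,0],"spin":1},{"travel":[0,0,0],"spin":1},{"travel":[0,0,0],"spin":1},{"travel":[0,0,0],"spin":1},{"travel":[0,0,0],"spin":1}]' 0
python3 -m creep '[{"travel":[0,0,0],"spin":1},{"travel":[0,0,0],"spin":1},{"travel":[0,0,0],"spin":1},{"travel":[0,0,0],"spin":1},{"travel":[0,0,0],"spin":0}]'
cat > go.py <<'E'
import sys
from h import *
from scipy.spatial.transform import Rotation as R
M=np.array([.6432,.1911]);a=np.radians(4.4);B=np.array([[np.cos(a),np.sin(a)],[-np.sin(a),np.cos(a)]])
def rep(t=None):
    o=get_obs();A=R.from_quat(o["tool_rot"]).as_matrix();p=np.array(o["ee_pos"])
    print("t",round(o["time_s"],2),"tcp",p.round(4),"yaw_y",np.degrees(np.arctan2(A[1,1],A[0,1])).round(2),"F",np.round(o["ft_force"],1),"tcp_in_mouth",(B@(p[:2]-M)).round(4))
    if t is not None: print("units to go",((A.T@(np.array(t)-p))/.04).round(2))
if __name__=="__main__": rep([float(v) for v in sys.argv[1:4]] if len(sys.argv)>3 else None)
E
python3 go.py .38 .136 .05
```

```text
time_s: 0.9
ee_pos: [0.2576, 0.5137, 0.2308]
tool_rot: [0.551, 0.835, -0.001, -0.0]
ft_force: [0.3, -0.4, -0.3]
finger_gap: 0.0855
gripper_force: 0.0
time_s: 1.4
ee_pos: [0.2576, 0.5138, 0.2308]
tool_rot: [0.686, 0.728, -0.0, 0.0]
ft_force: [-0.2, 0.7, -0.5]
finger_gap: 0.0855
gripper_force: 0.0
t 1.4 tcp [0.2576 0.5138 0.2308] yaw_y 3.38 F [-0.2  0.7 -0.5] tcp_in_mouth [-0.3597  0.3513]
units to go [-9.6   2.5   4.53]
```

```bash
python3 -m creep '[{"travel":[-0.96,0.25,0],"spin":0},{"travel":[-0.96,0.25,0],"spin":0},{"travel":[-0.96,0.25,0],"spin":0},{"travel":[-0.96,0.25,0],"spin":0},{"travel":[-0.96,0.25,0],"spin":0},{"travel":[-0.96,0.25,0],"spin":0},{"travel":[-0.96,0.25,0],"spin":0},{"travel":[-0.96,0.25,0],"spin":0}]' >/dev/null
python3 -m creep '[{"travel":[-0.96,0.25,0],"spin":0},{"travel":[-0.96,0.25,0],"spin":0},{"travel":[0,0,0.9],"spin":0},{"travel":[0,0,0.9],"spin":0},{"travel":[0,0,0.9],"spin":0},{"travel":[0,0,0.9],"spin":0},{"travel":[0,0,0.6],"spin":0},{"travel":[0,0,0],"spin":0}]' >/dev/null
python3 go.py .38 .136 .015
python3 - <<'E'
from h import *
p,d=snapshot("side");cv2.imwrite("pics/side1.png",cv2.resize(p[100:340,120:400,::-1],None,fx=2.5,fy=2.5))
E
```

```text
t 3.0 tcp [0.3772 0.136  0.0607] yaw_y 3.45 F [-1.   0.  -0.1] tcp_in_mouth [-0.2695 -0.0346]
units to go [-0.    0.08  1.14]
```

View pics/side1.png

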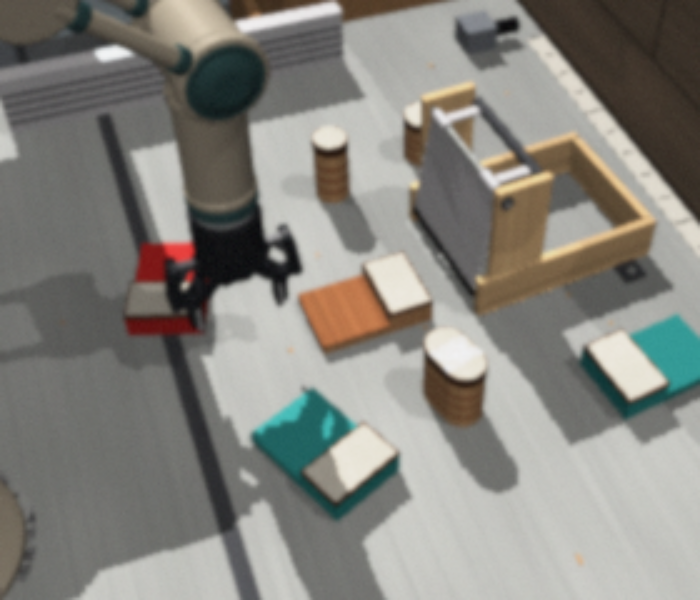

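The gripper is behind the tail: leading fingertip at (280,297), tail end at about (315,325), and the red block well clear. The knuckle bulges ahead of the tip. I'll descend in small steps and watch the vertical force.

```bash
python3 -m creep '[{"travel":[0,0,0.6],"spin":0},{"travel":[0,0,0.5],"spin":0},{"travel":[0,0,0.2],"spin":0},{"travel":[0,0,0],"spin":0}]' | grep -E "ee|ft"
python3 -m creep '[{"travel":[0,0,0.05],"spin":0},{"travel":[0,0,0.05],"spin":0},{"travel":[0,0,0],"spin":0}]' | grep -E "ee|ft"
python3 - <<'E'
from h import *
p,d=snapshot("side");c=camera_info("side");W=cloud(d,c)
cv2.imwrite("pics/side2.png",cv2.resize(p[170:260,170:290,::-1],None,fx=6,fy=6,interpolation=cv2.INTER_CUBIC))
E
```

```text
ee_pos: [0.3805, 0.1367, 0.0116]
ft_force: [-0.7, -0.1, 0.5]
ee_pos: [0.3806, 0.1367, 0.0078]
ft_force: [0.0, -0.0, 0.9]
```

View pics/side2.png

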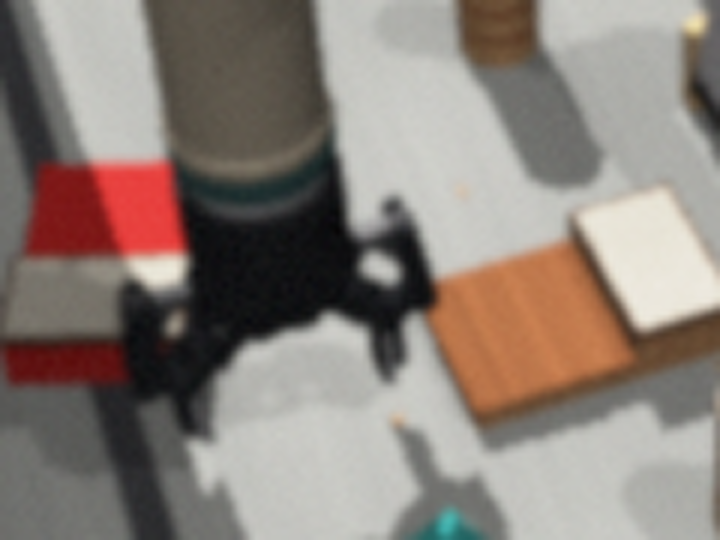

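The fingertips are at (390,375) and (195,430), still above the table. I'll keep going down.

```bash
for i in 1 2; do python3 -m creep '[{"travel":[0,0,0.05],"spin":0},{"travel":[0,0,0.05],"spin":0},{"travel":[0,0,0],"spin":0}]' | grep -E "ee|ft"; done; python3 -m creep '[{"travel":[0,0,0.05],"spin":0},{"travel":[0,0,0],"spin":0}]' | grep -E "ee|ft"
```

```text
ee_pos: [0.3799, 0.1365, 0.0031]
ft_force: [0.5, 0.1, 0.2]
ee_pos: [0.3799, 0.1365, -0.001]
ft_force: [-0.6, -0.2, 0.6]
ee_pos: [0.38, 0.1365, -0.0029]
ft_force: [-0.5, -0.2, 0.9]
```

```bash
python3 -m creep '[{"travel":[0,0,0.05],"spin":0},{"travel":[0,0,0.05],"spin":0},{"travel":[0,0.2,0],"spin":0},{"travel":[0,0.2,0],"spin":0},{"travel":[0,0.2,0],"spin":0},{"travel":[0,0.2,0],"spin":0},{"travel":[0,0.2,0],"spin":0},{"travel":[0,0,0],"spin":0}]' | grep -E "ee|ft"
cat > blk.py <<'E'
from go import *
def blk(name="top"):
    p,d=snapshot(name);c=camera_info(name);W=cloud(d,c);zz=W[...,2]
    hsv=cv2.cvtColor(p,cv2.COLOR_RGB2HSV)
    k=(hsv[...,1]>110)&(hsv[...,0]<20)&(zz<.022)&(W[...,0]>.43)&(W[...,0]<.85)&(W[...,1]>.06)&(W[...,1]<.31)
    r,b=rect(k,c,.015);print("tail",np.round(r[0],4),np.round(r[1],4),round(r[2],1),(B@(b-M).T).T.round(3).tolist())
    k=(hsv[...,1]>15)&(hsv[...,1]<110)&(hsv[...,2]>140)&(zz>.025)&(zz<.045)&(W[...,0]>.43)&(W[...,0]<.86)&(W[...,1]>.06)&(W[...,1]<.31)
    if k.sum()>50:
        r,b=rect(k,c,.034);print("white",np.round(r[0],4),np.round(r[1],4),round(r[2],1),"mouth",(B@(np.array(r[0])-M)).round(4))
    return p
if __name__=="__main__":
    rep();blk()
E
python3 blk.py
```

```text
ee_pos: [0.4189, 0.1386, -0.0067]
ft_force: [-5.4, -0.8, 6.1]
t 5.4 tcp [ 0.4189  0.1386 -0.0067] yaw_y 3.36 F [-5.4 -0.8  6.1] tcp_in_mouth [-0.2277 -0.0351]
tail [0.5172 0.1525] [0.0805 0.0893] 3.9 [[-0.168, 0.016], [-0.169, -0.073], [-0.089, -0.074], [-0.088, 0.015]]
white [0.5842 0.1573] [0.0509 0.0866] 3.5 mouth [-0.0615 -0.0292]
```

```bash
python3 -m creep '[{"travel":[0,0,-0.05],"spin":0},{"travel":[0,0,0],"spin":0}]' | grep -E "ee|ft"
python3 -m creep '[{"travel":[0.02,0.15,0],"spin":0},{"travel":[0.02,0.15,0],"spin":0}]' | grep -E "ee|ft"
python3 blk.py
python3 - <<'E'
from h import *
p,d=snapshot("side")
cv2.imwrite("pics/side3.png",cv2.resize(p[170:260,180:300,::-1],None,fx=6,fy=6,interpolation=cv2.INTER_CUBIC))
E
```

```text
ee_pos: [0.4212, 0.1391, -0.0045]
ft_force: [0.3, -0.5, -0.3]
ee_pos: [0.4289, 0.1407, -0.0045]
ft_force: [-19.4, -4.3, 30.0]
t 5.85 tcp [ 0.4289  0.1407 -0.0045] yaw_y 3.37 F [-19.4  -4.3  30. ] tcp_in_mouth [-0.2175 -0.0338]
tail [0.5271 0.1537] [0.0702 0.0892] 3.4 [[-0.153, 0.017], [-0.154, -0.072], [-0.084, -0.074], [-0.083, 0.016]]
white [0.5892 0.1577] [0.0515 0.0856] 2.5 mouth [-0.0564 -0.0292]
```

View pics/side3.png

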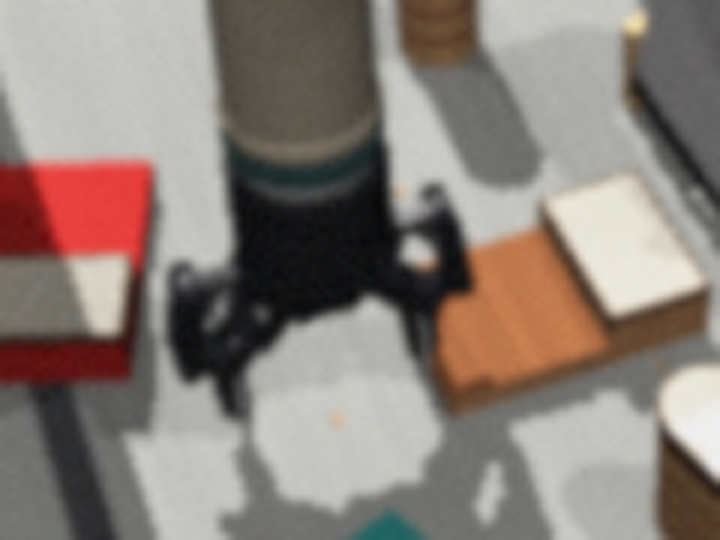

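The fingertip is riding on the tail's upper rear edge (force up at (430,330)) because the tip is too high. I'll back off, find the table by touch, then push with the tips just above it.

```bash
python3 -m creep '[{"travel":[0,-0.2,0],"spin":0},{"travel":[0,-0.2,0],"spin":0},{"travel":[0,0,0.08],"spin":0},{"travel":[0,0,0.04],"spin":0},{"travel":[0,0,0],"spin":0}]' | grep -E "ee|ft"
python3 -m creep '[{"travel":[0,0,0.04],"spin":0},{"travel":[0,0,0],"spin":0}]' | grep -E "ee|ft"
python3 -m creep '[{"travel":[0,0,0.03],"spin":0},{"travel":[0,0,0],"spin":0}]' | grep -E "ee|ft"
python3 blk.py
```

```text
ee_pos: [0.4165, 0.1404, -0.0098]
ft_force: [0.4, 1.0, 0.6]
ee_pos: [0.4162, 0.1403, -0.0113]
ft_force: [0.4, -0.2, -0.8]
ee_pos: [0.416, 0.1403, -0.0124]
ft_force: [-0.6, -0.4, 0.1]
t 6.85 tcp [ 0.416   0.1403 -0.0124] yaw_y 3.37 F [-0.6 -0.4  0.1] tcp_in_mouth [-0.2304 -0.0332]
tail [0.5192 0.1535] [0.0866 0.089 ] 2.7 [[-0.168, 0.018], [-0.171, -0.071], [-0.084, -0.074], [-0.082, 0.015]]
white [0.5888 0.1579] [0.0507 0.0866] 4.4 mouth [-0.0568 -0.0289]
```

```bash
python3 -m creep '[{"travel":[0,0.1,0],"spin":0},{"travel":[0,0.1,0],"spin":0},{"travel":[0,0.1,0],"spin":0}]' | grep -E "ee|ft"
python3 -m creep '[{"travel":[0.01,0.1,0],"spin":0},{"travel":[0.01,0.1,0],"spin":0}]' | grep -E "ee|ft"
python3 blk.py
```

```text
ee_pos: [0.4269, 0.1408, -0.0124]
ft_force: [-4.1, -0.8, 2.9]
ee_pos: [0.4362, 0.1423, -0.0124]
ft_force: [-0.9, -0.5, -1.1]
t 7.4 tcp [ 0.4362  0.1423 -0.0124] yaw_y 3.37 F [-0.9 -0.5 -1.1] tcp_in_mouth [-0.2102 -0.0328]
tail [0.5372 0.1554] [0.0782 0.0891] 4.1 [[-0.147, 0.017], [-0.148, -0.072], [-0.069, -0.072], [-0.069, 0.017]]
white [0.6023 0.1598] [0.0503 0.0868] 3.9 mouth [-0.0432 -0.028 ]
```

Pushing cleanly now, with forces near 1 N.

```bash
python3 -m creep '[{"travel":[0.02,0.18,0],"spin":0},{"travel":[0.02,0.18,0],"spin":0},{"travel":[0.02,0.18,0],"spin":0},{"travel":[0.02,0.18,0],"spin":0},{"travel":[0.02,0.18,0],"spin":0}]' | grep -E "ee|ft"
python3 blk.py
```

```text
ee_pos: [0.4724, 0.1485, -0.0124]
ft_force: [-1.6, -0.3, -0.2]
t 7.95 tcp [ 0.4724  0.1485 -0.0124] yaw_y 3.37 F [-1.6 -0.3 -0.2] tcp_in_mouth [-0.1736 -0.0294]
tail [0.5803 0.1614] [0.0657 0.0893] 3.4 [[-0.097, 0.02], [-0.099, -0.069], [-0.033, -0.07], [-0.031, 0.019]]
white [0.6339 0.1642] [0.0405 0.0849] 3.9 mouth [-0.0113 -0.0262]
```

```bash
python3 -m creep '[{"travel":[0.025,0.18,0],"spin":0},{"travel":[0.025,0.18,0],"spin":0},{"travel":[0.025,0.18,0],"spin":0},{"travel":[0.025,0.18,0],"spin":0}]' | grep -E "ee|ft"
python3 -m creep '[{"travel":[0.02,0.18,0],"spin":0},{"travel":[0.02,0.18,0],"spin":0},{"travel":[0.02,0.18,0],"spin":0}]' | grep -E "ee|ft"
python3 - <<'E'
from blk import *
rep();p=blk()
q,_=snapshot("side")
cv2.imwrite("pics/mid.png",np.hstack([cv2.resize(p[90:290,190:330,::-1],(420,600)),cv2.resize(q[110:260,220:400,::-1],(380,600))]))
E
```

```text
ee_pos: [0.5011, 0.1542, -0.0123]
ft_force: [-0.9, -0.2, -0.8]
ee_pos: [0.5222, 0.1578, -0.0124]
ft_force: [-1.4, -0.7, -1.6]
t 8.7 tcp [ 0.5222  0.1578 -0.0124] yaw_y 3.37 F [-1.4 -0.7 -1.6] tcp_in_mouth [-0.1232 -0.0239]
tail [0.6398 0.1705] [0.048  0.0894] 3.4 [[-0.028, 0.025], [-0.03, -0.065], [0.018, -0.065], [0.02, 0.024]]
```

View pics/mid.png

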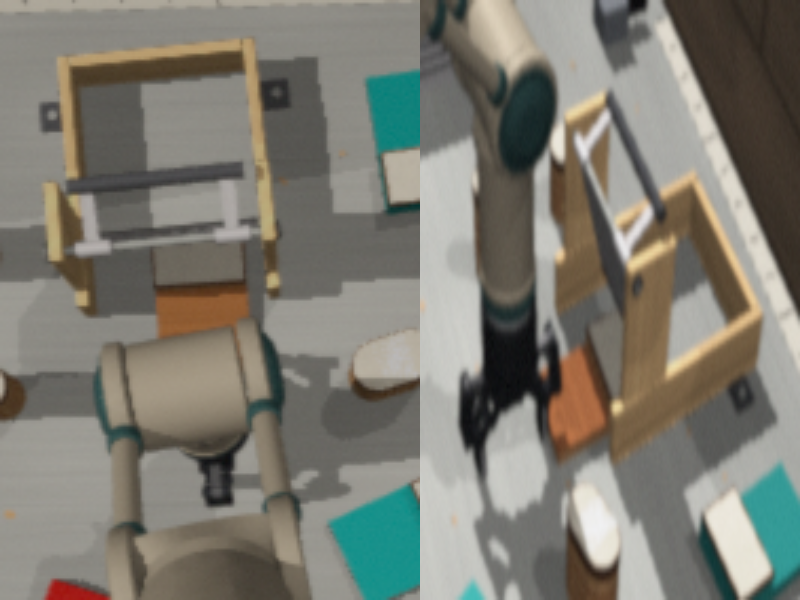

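The block is in the mouth with the flap riding over it, in both views (left at (200,265), right at (600,330)). There is still room between gripper and rod, so I'll continue.

```bash
python3 -m creep '[{"travel":[0.02,0.18,0],"spin":0},{"travel":[0.02,0.18,0],"spin":0},{"travel":[0.02,0.18,0],"spin":0},{"travel":[0.02,0.18,0],"spin":0}]' | grep -E "ee|ft"
python3 -m creep '[{"travel":[0.01,0.18,0],"spin":0},{"travel":[0.01,0.18,0],"spin":0},{"travel":[0.01,0.18,0],"spin":0},{"travel":[0.01,0.18,0],"spin":0}]' | grep -E "ee|ft"
python3 blk.py
```

```text
ee_pos: [0.5509, 0.1628, -0.0124]
ft_force: [-1.7, -0.7, 0.6]
ee_pos: [0.5795, 0.166, -0.0123]
ft_force: [-2.8, -0.7, 0.8]
t 9.6 tcp [ 0.5795  0.166  -0.0123] yaw_y 3.37 F [-2.8 -0.7  0.8] tcp_in_mouth [-0.0655 -0.0201]
tail [0.7016 0.191 ] [0.0085 0.0662] 8.2 [[0.052, 0.028], [0.056, -0.038], [0.065, -0.037], [0.06, 0.029]]
white [0.7497 0.1875] [0.019  0.0744] 4.4 mouth [ 0.1059 -0.0117]
```

```bash
python3 -m creep '[{"travel":[0,0.13,0],"spin":0},{"travel":[0,0.13,0],"spin":0},{"travel":[0,0.13,0],"spin":0}]' | grep -E "ee|ft"
python3 -m creep '[{"travel":[0,0.13,0],"spin":0},{"travel":[0,0.13,0],"spin":0},{"travel":[0,0.13,0],"spin":0},{"travel":[0,0,0],"spin":0}]' | grep -E "ee|ft"
python3 - <<'E'
from blk import *
rep();p=blk()
q,_=snapshot("side")
cv2.imwrite("pics/in.png",np.hstack([cv2.resize(p[90:290,190:330,::-1],(420,600)),cv2.resize(q[110:260,220:400,::-1],(380,600))]))
E
```

```text
ee_pos: [0.5942, 0.1668, -0.0122]
ft_force: [-3.5, 0.2, 0.6]
ee_pos: [0.6116, 0.1679, -0.0123]
ft_force: [-0.2, 0.2, -0.6]
t 10.35 tcp [ 0.6116  0.1679 -0.0123] yaw_y 3.36 F [-0.2  0.2 -0.6] tcp_in_mouth [-0.0333 -0.0207]
tail [0.7465 0.189 ] [0.0129 0.0757] 5.8 [[0.095, 0.028], [0.097, -0.048], [0.11, -0.048], [0.108, 0.028]]
white [0.7921 0.1878] [0.0219 0.0839] 4.4 mouth [ 0.1482 -0.0147]
```

View pics/in.png

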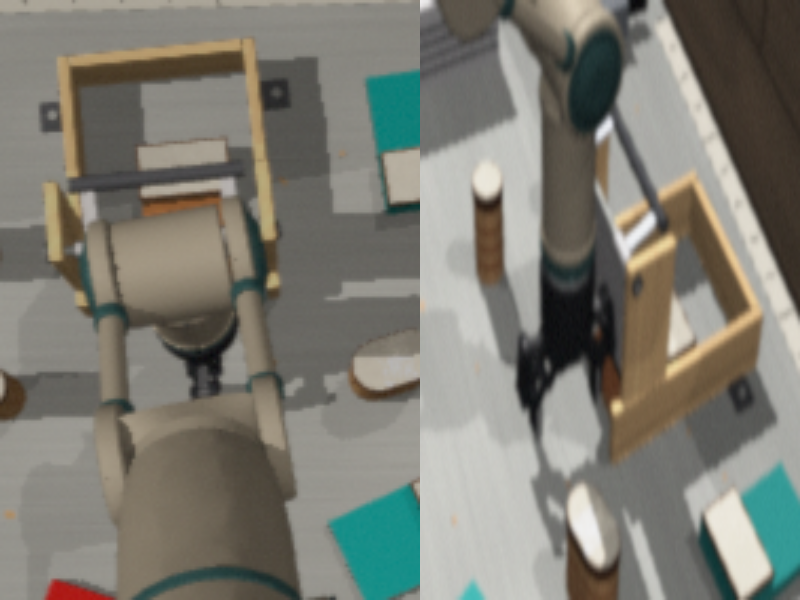

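The block is past the flap, with its white top at (180,160) and its step at about 0.108 m past the mouth. The flap rests near shut. Withdrawing straight back.

```bash
python3 -m creep '[{"travel":[0,-0.15,0],"spin":0},{"travel":[0,-0.2,0],"spin":0},{"travel":[0,-0.3,0],"spin":0},{"travel":[0,-0.5,0],"spin":0},{"travel":[0,-0.7,0],"spin":0},{"travel":[0,-0.8,-0.2],"spin":0},{"travel":[0,-0.8,-0.5],"spin":0},{"travel":[0,-0.5,-0.8],"spin":0}]' | grep -E "ee|ft"
python3 -m creep '[{"travel":[0,-0.8,-0.5],"spin":0},{"travel":[0,-0.8,-0.5],"spin":0},{"travel":[0,-0.5,-0.8],"spin":0},{"travel":[0,0,-0.9],"spin":0},{"travel":[0,0,-0.5],"spin":0},{"travel":[0,0,0],"spin":0},{"travel":[0,0,0],"spin":0},{"travel":[0,0,0],"spin":0}]' | grep -E "ee|ft"
python3 - <<'E'
from blk import *
rep();p=blk()
q,_=snapshot("side")
cv2.imwrite("pics/end.png",np.hstack([cv2.resize(p[90:290,160:340,::-1],(420,600)),cv2.resize(q[110:260,220:400,::-1],(380,600))]))
E
```

```text
ee_pos: [0.4464, 0.1577, 0.0466]
ft_force: [0.5, 0.4, -0.3]
ee_pos: [0.367, 0.1532, 0.1746]
ft_force: [-0.5, 0.5, -0.9]
t 12.05 tcp [0.367  0.1532 0.1746] yaw_y 3.37 F [-0.5  0.5 -0.9] tcp_in_mouth [-0.2783 -0.0166]
tail [0.7356 0.1891] [0.0359 0.0767] 4.4 [[0.074, 0.029], [0.074, -0.047], [0.11, -0.048], [0.11, 0.029]]
white [0.7906 0.1876] [0.0249 0.0837] 4.4 mouth [ 0.1467 -0.0148]
```

View pics/end.png

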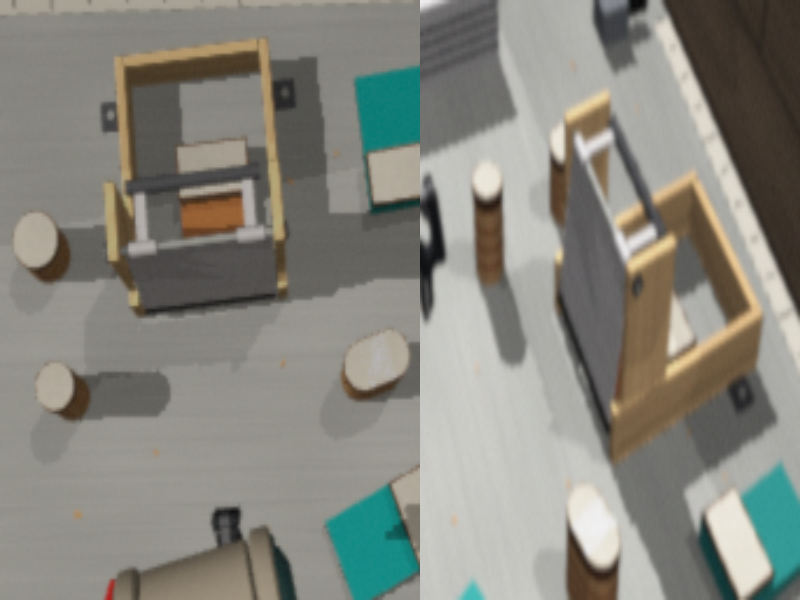

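The flap hangs shut at (205,275), the block is inside at (212,190), and the plugs are in place. The arm is clear, so I'm handing in.

```bash
python3 -c "
from workcell import *
print(close_job())"
```

```text
the job is handed in; nothing more can be done
None
```

The job is handed in: the last pictures show the block inside the box, about 95 mm past the mouth, with the flap hanging shut, the plugs not visibly moved and the arm clear; early in the push the fingertip rode on the tail's rear edge (about 36 N total on the tool) before I backed off and lowered it, and no verdict was returned.

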